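# Find the rocking corner of a machine foot plate and press its shim flat

### The job

One corner of the loose aluminium foot plate on the grey bed rocks. Press down on its corners with closed fingertips until you have found the one that dips, then press that corner's raised brass shim tongue (the one just behind that ear, on the side away from the robot) down flat and leave it so. Leave the other three tongues raised, do not grip or lift anything, and leave the tin, the die head and the brass nipple standing round the bed where they are.

Things in the scene. Friction and masses are not known exactly. Their poses are not given: they have to be found in the camera images.
- bed: grey cast bed of the machine foot, a block 170 x 116 x 32 mm lying on the bench and fixed to it; origin at the centre of its underside, x along the long side away from the robot, y to the left, z up. Four black-based feet stand on it, one under each corner of the plate, with two steel dowels for the plate.
- foot_plate: loose H-shaped aluminium plate, 120 (x) x 112 (y) x 10 mm, 0.8 kg, a boss 30 mm wide and 10 mm high in its middle, an ear (26 mm along x) at each corner. It lies level on the four feet, underside 48 mm and top face 58 mm above the bench; end notches fit round two dowels (9 mm thick, tops 66 mm above the bench). Origin at the centre of its underside, axes as the bed's.
- corner_1 (a point): centre of the top face of the plate's front left ear (front = nearer the robot), right above its foot: the place to press to test this corner
- corner_2 (a point): centre of the top face of the plate's front right ear (front = nearer the robot), right above its foot: the place to press to test this corner
- corner_3 (a point): centre of the top face of the plate's back left ear (front = nearer the robot), right above its foot: the place to press to test this corner
- corner_4 (a point): centre of the top face of the plate's back right ear (front = nearer the robot), right above its foot: the place to press to test this corner
- tab_1 (a point): place to press on the front left ear's brass shim tongue (18 mm wide), given as it is once flat (48 mm above the bench): 43 mm from the ear's centre along the bed's +x. Its hinge is 22 mm back towards that ear; its free end, 14 mm further along +x, now stands up by about 0.5 rad, so this place on it starts about 11 mm higher, the free end about 17 mm higher
- tab_2 (a point): place to press on the front right ear's brass shim tongue (18 mm wide), given as it is once flat (48 mm above the bench): 43 mm from the ear's centre along the bed's +x. Its hinge is 22 mm back towards that ear; its free end, 14 mm further along +x, now stands up by about 0.5 rad, so this place on it starts about 11 mm higher, the free end about 17 mm higher
- tab_3 (a point): place to press on the back left ear's brass shim tongue (18 mm wide), given as it is once flat (48 mm above the bench): 43 mm from the ear's centre along the bed's +x. Its hinge is 22 mm back towards that ear; its free end, 14 mm further along +x, now stands up by about 0.5 rad, so this place on it starts about 11 mm higher, the free end about 17 mm higher
- tab_4 (a point): place to press on the back right ear's brass shim tongue (18 mm wide), given as it is once flat (48 mm above the bench): 43 mm from the ear's centre along the bed's +x. Its hinge is 22 mm back towards that ear; its free end, 14 mm further along +x, now stands up by about 0.5 rad, so this place on it starts about 11 mm higher, the free end about 17 mm higher
- loose_pad (a joint): how far the springy pad under the rocking ear is pushed down: 0 at rest to 0.004 m. Which ear that is differs from run to run, looks the same and must be found by pressing: over about 2 N it dips, the full 4 mm at about 5 N, while the opposite ear lifts as much; let go, it comes back. The other three ears do not dip
- loose_shim (a joint): angle of the rocking ear's shim tongue: 0 to 0.04 rad at the start (raised), 0.5 rad when flat, at its stop. About 5 N at its press point swings it down and it stays where it is left; once flat, its toe has come up under the ear, which then no longer dips
- shim_2 (a joint): angle of the shim tongue of one of the three firm corners (the number does not say which): about 0 to 0.04 rad (raised), 0.5 rad if flat; it must stay raised
- shim_3 (a joint): angle of the shim tongue of one of the three firm corners (the number does not say which): about 0 to 0.04 rad (raised), 0.5 rad if flat; it must stay raised
- shim_4 (a joint): angle of the shim tongue of one of the three firm corners (the number does not say which): about 0 to 0.04 rad (raised), 0.5 rad if flat; it must stay raised
- flux_tin: flat round metal tin with a lid, 63 mm wide, 32 mm high, standing behind the bed; leave it alone. Origin at the centre of its underside
- die_head: grey steel threading die head, 52 mm wide, 49 mm high, standing in front of the bed; leave it alone. Origin at the centre of its underside
- brass_nipple: brass pipe nipple, 32 x 36 x 38 mm, standing to the right of the bed; leave it alone. Origin at the centre of its underside

How it is judged:
By the outcome, as a careful person would: the job done as asked, in the order asked, and still so for the second after the job is handed in, with the robot touching nothing.
It also fails if it takes over 51 s, if anything falls off the work surface, if the arm or the gripper's body presses on something with over 40 N, if the wrist force passes 120 N, or if a joint passes its speed limit or range.

### The arm

A 6-joint arm with a two-finger parallel gripper is mounted at the origin on a cart in front of the work surface, level with it; the furniture and walls round the work are solid. World frame = base frame: x ahead of the robot, y to its left, z up, the work surface at z = 0. Lengths are in m, angles in degrees, forces in N, time in s.
With the tool pointing down it reaches from about 0.4 to 0.825 m from the base axis. Payload 7 kg.
Tool frame: the origin (TCP) lies at the centre of the arm's flange, where the gripper is bolted on; the fingertips stand 178 mm ahead of it and the grasp point (between the pads) lies 159 mm ahead of it; x points along the fingers, y is the direction in which the jaws open and shut, and the axes are right-handed (so a half turn about x gives the same grasp; the last joint's range is limited). The gripper opens to 88 mm and grips with 3 to 60 N. Pads are 19 mm wide; open, the fingers measure 130 mm over their backs; the gripper's body (78 mm by 193 mm) begins 47 mm behind the grasp point.
Start: joints at [83.658, 20.546, 0.682, 0, -70.136, -16.507], TCP at [0.262, 0.622, 0.405] pointing down, gripper open.
Joint ranges: [-176.03, 176.03], [-82.01, 121.73], [-58.28, 71.71], [-173.87, 95.51], [-174.79, -0.11], [-173.66, 173.66]. Speed limits (degrees/s): [136.94, 136.94, 172.46, 180, 180, 180].

### API

Orientations are given as [roll, pitch, yaw] about the fixed x, y, z axes, in that order (R = Rz(yaw) Ry(pitch) Rx(roll)).
In Python, from plant import ctrl gives the robot as it stands. The module is installed in compiled form; this text tells all that it offers.
- The arm moves only by the shell command python3 -m inch 'ROWS'. ROWS is JSON, one flat list of numbers, 7 for each row, row after row: the shift along the tool's x, y, z in m, then the turn, a rotation vector about the tool's x, y, z in degrees, then the finger opening in m, from 0 to 0.0876. In form: [dx, dy, dz, rx, ry, rz, hand, dx, dy, dz, rx, ry, rz, hand, ...]. A call has 1 to 20 rows; each row shifts and turns the pose as measured when the row begins, along the tool's axes as they then stand; what a row does not reach is not made up. A row lasts 1/8 s, in which the tool goes at most 62.5 mm and 10.7 degrees, less where a joint would pass 70% of its speed; a pose out of reach is approached as far as the arm can. A call with a gripper value outside its range is refused whole. The fingers move at their own pace and stop on an object; the grip force is fixed at half the most. Time passes only in rows, so rows that do not move let the fingers close. It gives the time, the measured TCP pose, the force and the opening at its end, in the units of the state.
- ctrl.get_obs(): the state, without advancing time (a new reading comes with each control period).
- ctrl.snapshot(name): name is "side" or "top" or "wrist"; returns a dict with "color" (384x512x3 uint8, red, green, blue), "depth" (384x512 float32, m along the optical axis (not along the pixel's ray), 0 where there is no reading), "K" (3x3 intrinsics, pixels), "position" and "attitude" of the camera in the world; the wrist camera has in their place "hand_eye" (4x4, takes a point from camera to tool coordinates, whose origin is the TCP and whose axes are the tool frame's). Camera axes: x right, y up, looking along -z (the intrinsics and any distortion apply to the point x, -y, -z); pixel columns grow to the right and rows downward; lengths in m; the calibration is good to about 2 mm. A picture is of the moment at which its call begins: read the wrist's pose just before it.
- ctrl.close_job(): hands the job in, once; it reports no verdict.
The state is a dict: "clock": time; "joint_pos": joint angles; "qvel": joint speeds; "tau": joint torques, N m; "tool_pos": TCP position; "orientation": TCP orientation; "force": force on the tool from outside, world axes, zero at the start; "moment": the same for the moment, N m; "opening": finger opening in m.
Only numpy, scipy, OpenCV 4.12 (cv2) and the standard library are available. Lean on these libraries where they do the work, as an engineer would, in place of code of your own. Each camera call takes 0.05 s, during which the arm holds its last target.

## Working session

There is one attempt and no reset: what is moved stays moved. The work goes in short steps, Python scripts to look and compute and a shell command to move; the robot and the scene stay as the last step left them, time stands still between calls to the robot, and variables do not carry over. Pictures are saved under pics/ and viewed, and the job is handed in when it is done.

```bash
mkdir -p pics; cat > h.py <<'E'
import numpy as np, cv2
from plant import ctrl
def save(n,im): cv2.imwrite(f'pics/{n}.png',im[:,:,::-1])
E
python3 - <<'E'
from h import *
import pickle
print(ctrl.get_obs())
for n in ['top','side']:
    s=ctrl.snapshot(n); pickle.dump(s,open(n+'.pkl','wb')); save(n+'0',s['color'])
    print(n,s['K'],s['position'],s['attitude'],[k for k in s])
E
```

```text
{'clock': 0.0, 'joint_pos': array([ 8.36552366e+01,  2.05910740e+01,  6.34320853e-01, -2.14501964e-02,
       -7.01364272e+01, -1.65040991e+01]), 'qvel': array([-0.00944001, -0.06271265,  0.03237938,  0.04349351, -0.09190468,
       -0.01160504]), 'tau': array([ 7.34117912e-04, -5.82710373e+01,  2.93064415e+01,  6.99800581e+00,
        6.95346709e-03, -1.59070282e-04]), 'tool_pos': array([0.2620548 , 0.62184052, 0.4037265 ]), 'orientation': array([  94.2949543 ,   89.90466211, -108.56121307]), 'force': array([ 0.3498756 , -0.1604582 , -0.19866068]), 'moment': array([ 0.06968056, -0.0068088 ,  0.01940265]), 'opening': 0.08746715436385932}
top [[448.64246743   0.         250.06901923]
 [  0.         448.64246743 189.7481153 ]
 [  0.           0.           1.        ]] [ 0.48186956 -0.03588951  0.94233703] [  7.13835884  -1.52352506 -91.29186908] ['color', 'depth', 'K', 'position', 'attitude']
side [[422.43980031   0.         257.17995555]
 [  0.         422.43980031 190.61819488]
 [  0.           0.           1.        ]] [ 0.60946234 -0.46510791  0.79685287] [30.28504004  0.5766322   1.96756405] ['color', 'depth', 'K', 'position', 'attitude']
```

View pics/top0.png

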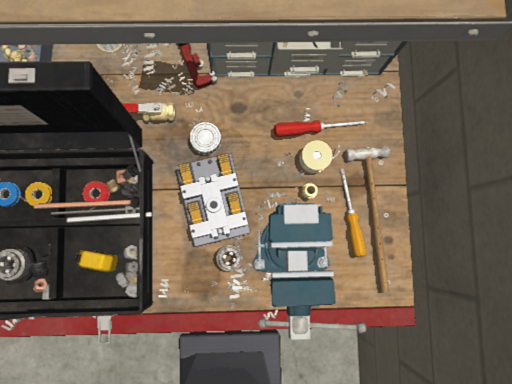

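View pics/side0.png

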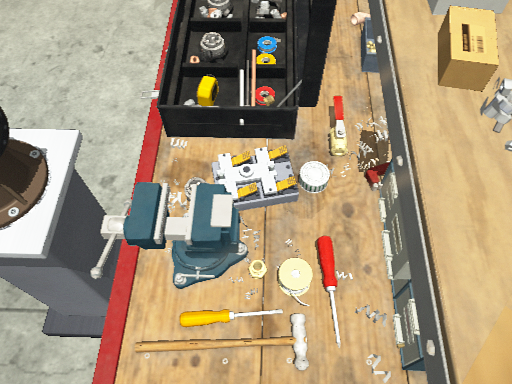

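```bash
cat >> h.py <<'E'
from scipy.spatial.transform import Rotation as R
def cam(s):
    return R.from_euler('xyz',s['attitude'],degrees=True).as_matrix(), np.array(s['position'])
def pts(s):
    Rm,p=cam(s);K=s['K'];d=s['depth'];v,u=np.mgrid[:d.shape[0],:d.shape[1]]
    c=np.stack([(u-K[0,2])/K[0,0]*d,-(v-K[1,2])/K[1,1]*d,-d],-1)
    return c@Rm.T+p
def ray(s,u,v,z):
    Rm,p=cam(s);K=s['K'];r=Rm@np.array([(u-K[0,2])/K[0,0],-(v-K[1,2])/K[1,1],-1]);return p+r*(z-p[2])/r[2]
E
python3 - <<'E'
from h import *
import pickle
for n,(a,b,c,d) in {'top':(160,150,260,280),'side':(180,130,340,230)}.items():
    s=pickle.load(open(n+'.pkl','rb')); P=pts(s)
    cr=s['color'][b:d,a:c]; k=5
    save(n+'crop',cv2.resize(cr,None,fx=k if n=='side' else 4.5,fy=k if n=='side' else 4.5,interpolation=cv2.INTER_CUBIC))
    hsv=cv2.cvtColor(s['color'],cv2.COLOR_RGB2HSV)
    box=np.zeros(P.shape[:2],bool);box[b:d,a:c]=1
    Z=P[...,2]
    print(n,'bench z',np.median(Z[box&(Z<0.02)]))
    m=box&(Z>.05)&(Z<.09)&(hsv[...,1]<60)
    mm=m&(Z<.0635)
    print('plate top z',np.median(Z[mm]),mm.sum(),P[mm].mean(0))
    print(cv2.minAreaRect(P[mm][:,:2].astype(np.float32)*1000))
    bed=box&(Z>.02)&(Z<.085)&(((P[...,:2]-P[mm][:,:2].mean(0))**2).sum(-1)<.012)
    print('bed',cv2.minAreaRect(P[bed][:,:2].astype(np.float32)*1000))
    y=(box&(hsv[...,1]>120)&(hsv[...,0]>12)&(hsv[...,0]<32)&(Z>.04)&(Z<.08)).astype(np.uint8)
    nn,l,st,ce=cv2.connectedComponentsWithStats(y)
    for i in range(1,nn):
        if st[i,4]>15:
            q=P[l==i];print(ce[i],st[i,4],q.mean(0),q.min(0),q.max(0))
E
```

```text
top bench z 0.00031233256481411065
plate top z 0.058217064642166916 1893 [0.56303529 0.00990836 0.05812172]
((544.026123046875, 5.384635925292969), (215.1798095703125, 111.87471771240234), 12.648358345031738)
bed ((562.4343872070312, -5.043403625488281), (210.14454650878906, 144.54454040527344), 12.694099426269531)
[224.7704918  164.27868852] 183 [ 0.64479961 -0.01243306  0.0552882 ] [ 0.62636644 -0.02455826  0.0431798 ] [ 0.66473855 -0.00129191  0.06789368]
[185.88950276 173.42541436] 181 [0.62766044 0.06531359 0.05525631] [0.60933662 0.05399784 0.04253987] [0.64768155 0.07630089 0.06559942]
[234.2295082  202.89617486] 183 [ 0.56673032 -0.02996456  0.05501259] [ 0.54739537 -0.04124282  0.04293723] [ 0.58557589 -0.01797593  0.06542716]
[195.0212766  212.54787234] 188 [0.54917446 0.04778593 0.0546544 ] [0.52896046 0.03647714 0.04247006] [0.56953879 0.05879172 0.06498954]
side bench z 0.00154418614363383
plate top z 0.05886696560064031 1465 [0.56851959 0.01001579 0.05854731]
((611.1989135742188, 24.583633422851562), (351.552001953125, 119.638671875), 16.733243942260742)
bed ((569.464599609375, 8.308258056640625), (207.53024291992188, 154.95126342773438), 28.071409225463867)
[277.20779221 151.99350649] 154 [0.62675641 0.06447084 0.05552987] [0.60701934 0.04647455 0.04031246] [0.64539223 0.07743464 0.06683478]
[240.36774194 158.13548387] 155 [0.54852122 0.04674816 0.05494749] [0.52791747 0.02691092 0.04064   ] [0.56742378 0.06089488 0.06536645]
[285.4502924  183.30994152] 171 [ 0.64445992 -0.01374875  0.05566009] [ 0.62513869 -0.02519265  0.04315646] [ 0.66360964 -0.00103915  0.06695799]
[246.56725146 190.03508772] 171 [ 0.56542542 -0.0315568   0.05492602] [ 0.54528412 -0.04952657  0.04258356] [ 0.5849486  -0.01720162  0.06739728]
```

```bash
ls pics
```

```text
side0.png
sidecrop.png
top0.png
topcrop.png
```

View pics/topcrop.png

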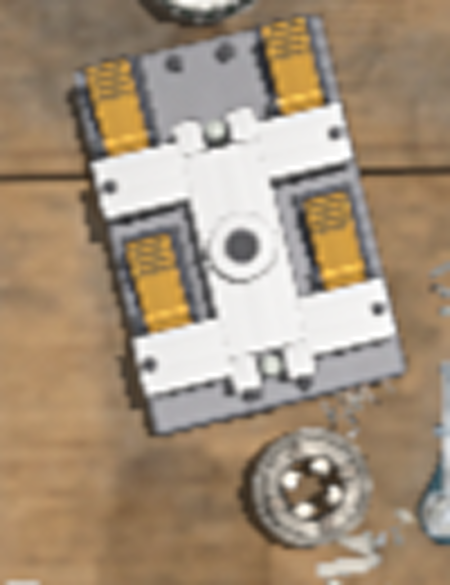

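View pics/sidecrop.png

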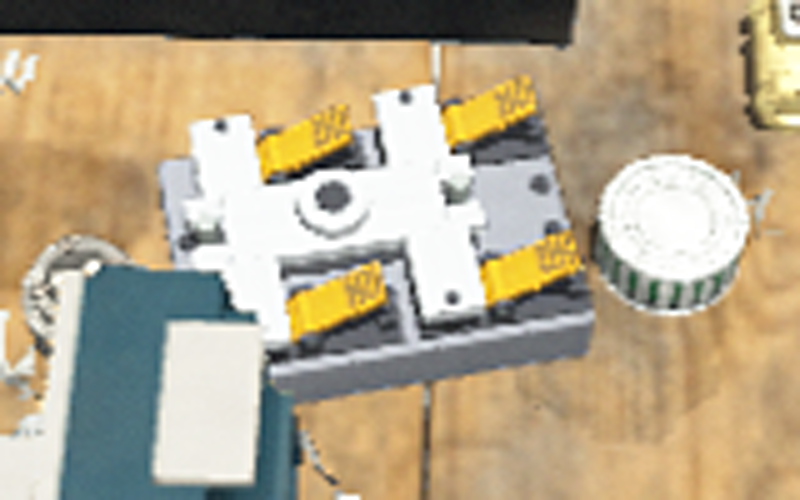

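```bash
python3 - <<'E'
from h import *
import pickle
for n in ['top','side']:
    s=pickle.load(open(n+'.pkl','rb')); P=pts(s); Z=P[...,2]
    hsv=cv2.cvtColor(s['color'],cv2.COLOR_RGB2HSV)
    tabs=None
    c0=np.array([.597,.017]);
    near=((P[...,:2]-c0)**2).sum(-1)<.09**2
    m=near&(Z>.0545)&(Z<.0625)&(hsv[...,1]<50)&(hsv[...,2]>190)
    rect=cv2.minAreaRect(P[m][:,:2].astype(np.float32)*1000);print(n,m.sum(),rect)
    th=np.radians(12.65);ex=np.array([np.cos(th),np.sin(th)]);ey=np.array([-ex[1],ex[0]])
    for c in [(.5,.5)]:
        pass
    L=(P[...,:2]-c0); lx=L@ex;ly=L@ey
    for sx in(-1,1):
        for sy in(1,-1):
            q=m&(ly*sy>.030)&(ly*sy<.07)&(np.abs(lx-sx*.04)<.05)
            # split by x
            q&=(lx*sx>-.0)
            print(sx,sy,q.sum(),np.percentile(lx[q],[1,50,99]).round(4),np.percentile(ly[q],[1,50,99]).round(4),np.median(Z[q]).round(4), cv2.minAreaRect(P[q][:,:2].astype(np.float32)*1000)[2])
    bl=near&(Z>.0645)&(Z<.075)&(hsv[...,1]<60)
    q=bl&(lx**2+ly**2<.03**2); print('boss',q.sum(),lx[q].min(),lx[q].max(),ly[q].min(),ly[q].max())
E
```

```text
top 1585 ((565.8873901367188, 10.790924072265625), (115.79488372802734, 111.11579895019531), 12.511778831481934)
-1 1 156 [-0.0832 -0.0664 -0.0004] [0.0302 0.041  0.0557] 0.0582 12.761171340942383
-1 -1 146 [-0.0824 -0.0666 -0.0003] [-0.0542 -0.0405 -0.0303] 0.0585 12.899740219116211
1 1 115 [0.0002 0.0102 0.0188] [0.0304 0.042  0.0555] 0.0583 15.387904167175293
1 -1 108 [0.0002 0.0101 0.0186] [-0.0549 -0.0413 -0.0302] 0.0581 12.707276344299316
boss 65 -0.029235913913389564 0.022740084558881435 -0.011884106111750507 0.01214750956029632
side 1223 ((566.3817749023438, 10.945762634277344), (115.9083480834961, 113.37664031982422), 12.814592361450195)
-1 1 112 [-0.0826 -0.0667 -0.0002] [0.0304 0.0412 0.0571] 0.0589 12.841209411621094
-1 -1 121 [-0.0802 -0.0647 -0.0003] [-0.0558 -0.0411 -0.0301] 0.059 12.755661010742188
1 1 77 [0.0004 0.0099 0.0179] [0.031  0.0418 0.0566] 0.059 11.861748695373535
1 -1 95 [0.0004 0.01   0.0187] [-0.0557 -0.042  -0.0301] 0.0587 12.843659400939941
boss 54 -0.02914360068569604 0.022046675460666812 -0.011494365586388429 0.011324335034650083
```

```bash
python3 - <<'E'
from h import *
import pickle
th=np.radians(12.7);ex=np.array([np.cos(th),np.sin(th)]);ey=np.array([-ex[1],ex[0]]);C=np.array([.566,.0108])
for n in ['top','side']:
    s=pickle.load(open(n+'.pkl','rb')); P=pts(s).reshape(-1,3); P=P[s['depth'].ravel()>0]
    print(n)
    for y0 in np.arange(-.35,.7,.05):
        print('%.2f'%y0,[ (lambda q:'%.2f'%np.percentile(q,99) if len(q)>3 else ' -- ')(P[(P[:,1]>y0)&(P[:,1]<y0+.05)&(P[:,0]>x0)&(P[:,0]<x0+.05)][:,2]) for x0 in np.arange(.2,.9,.05)])
o=ctrl.get_obs();M=R.from_euler('xyz',o['orientation'],degrees=True).as_matrix();print(M.round(3))
for sg in(1,-1):
    T=np.stack([[0,0,-1],[sg*ey[0],sg*ey[1],0],np.cross([0,0,-1],[sg*ey[0],sg*ey[1],0])],1)
    print(sg,R.from_matrix(M.T@T).as_rotvec(degrees=True))
for a in(-1,1):
    for b in (1,-1): c=C+a*.04*ex+b*.04*ey; print('c',c,'tab',c+.043*ex)
s=ctrl.snapshot('wrist');save('wrist0',s['color']);print(s['hand_eye'],s['K'])
E
```

```text
top
-0.35 [' -- ', ' -- ', '0.00', '0.02', '0.02', '0.03', '0.02', '0.02', '0.02', '0.03', '0.01', '0.36', '0.36', '0.16']
-0.30 [' -- ', ' -- ', '0.15', '0.00', '0.00', '0.03', '0.03', '0.02', '0.01', '0.03', '0.01', '0.36', '0.36', '0.16']
-0.25 [' -- ', ' -- ', '0.16', '0.00', '0.03', '0.04', '0.00', '0.02', '0.05', '0.05', '0.03', '0.36', '0.36', '0.15']
-0.20 [' -- ', ' -- ', '0.13', '0.18', '0.18', '0.18', '0.18', '0.18', '0.05', '0.05', '0.03', '0.36', '0.36', '0.12']
-0.15 [' -- ', ' -- ', '0.12', '0.18', '0.18', '0.18', '0.18', '0.15', '0.00', '0.02', '0.04', '0.36', '0.36', '0.16']
-0.10 [' -- ', ' -- ', '0.09', '0.18', '0.18', '0.18', '0.18', '0.02', '0.00', '0.00', '0.00', '0.36', '0.36', '0.16']
-0.05 [' -- ', ' -- ', '0.00', '0.03', '0.05', '0.05', '0.07', '0.07', '0.06', '0.06', '0.03', '0.36', '0.36', '0.16']
-0.00 [' -- ', ' -- ', '0.00', '0.00', '0.03', '0.05', '0.06', '0.07', '0.07', '0.04', '0.04', '0.36', '0.36', '0.15']
0.05 [' -- ', ' -- ', '0.00', '0.00', '0.00', '0.03', '0.06', '0.06', '0.06', '0.04', '0.03', '0.36', '0.36', '0.03']
0.10 [' -- ', ' -- ', '0.0
[... 3978 characters left out ...]
947295e-01 -2.32648645e-02]
-1 [-3.55571717e+01  1.78606374e-02 -8.36397793e-02]
c [0.51818477 0.04102753] tab [0.56013276 0.05048092]
c [ 0.53577247 -0.03701523] tab [ 0.57772045 -0.02756184]
c [0.59622753 0.05861523] tab [0.63817552 0.06806862]
c [ 0.61381523 -0.01942753] tab [ 0.65576322 -0.00997415]
[[-3.30061265e-04  2.91233880e-01 -9.56651827e-01  2.07252040e-02]
 [ 9.99999938e-01 -2.05296043e-05 -3.51266941e-04  8.56420479e-04]
 [-1.21940518e-04 -9.56651884e-01 -2.91233855e-01 -7.90567792e-02]
 [ 0.00000000e+00  0.00000000e+00  0.00000000e+00  1.00000000e+00]] [[288.63156178   0.         254.8180263 ]
 [  0.         288.63156178 192.67229057]
 [  0.           0.           1.        ]]
```

View pics/wrist0.png

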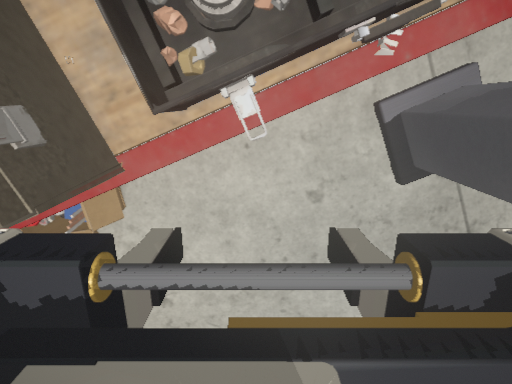

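```bash
python3 - <<'E'
from h import *
import pickle
th=np.radians(12.7);ex=np.array([np.cos(th),np.sin(th)]);ey=np.array([-ex[1],ex[0]]);C=np.array([.566,.0108])
W=np.full((600,800,3),255,np.uint8)
allp=[]
for n in ['top','side']:
    s=pickle.load(open(n+'.pkl','rb')); P=pts(s).reshape(-1,3); P=P[s['depth'].ravel()>0]
    P=P[(P[:,2]>.095)&(P[:,0]>.3)&(P[:,0]<.85)&(np.abs(P[:,1])<.3)]
    allp.append(P)
P=np.vstack(allp);np.save('obst.npy',P)
sc=1200
def px(x,y): return int(400-(y)*sc),int(590-(x-.35)*sc)
for p in P:
    c=(0,0,255) if p[2]>.17 else ((0,140,255) if p[2]>.125 else (0,200,0))
    cv2.circle(W,px(p[0],p[1]),1,c,-1)
def box(c,a,b,col):
    q=np.array([px(*(c+i*a*ex+j*b*ey)) for i,j in[(1,1),(1,-1),(-1,-1),(-1,1)]]);cv2.polylines(W,[q],True,col,1)
box(C,.085,.058,(0,0,0))
for a in(-1,1):
    for b in (1,-1):
        c=C+a*.04*ex+b*.04*ey; box(c,.021,.0095,(255,0,0)); box(c,.0965,.039,(255,0,0)); 
        t=c+.04*ex; box(t,.0965,.039,(255,0,255))
for x in(.4,.5,.6,.7,.8):cv2.putText(W,'%.1f'%x,(2,px(x,0)[1]),0,.4,(0,0,0));cv2.line(W,(0,px(x,0)[1]),(8,px(x,0)[1]),0)
save('plan',W[:,:,::-1])
L=(P[:,:2]-C);lx=L@ex;ly=L@ey
v=(P[:,1]<0)&(P[:,0]<.65)
for x0 in np.arange(-.2,.06,.02):
    q=v&(lx>x0)&(lx<x0+.02)
    for zl in(.1,.125,.17):
        w=q&(P[:,2]>zl)
        print('%.2f'%x0,zl,w.sum(),np.percentile(ly[w],99.5).round(3) if w.sum()>4 else None,end=' | ')
    print()
E
```

```text
-0.20 0.1 1603 -0.061 | -0.20 0.125 1575 -0.061 | -0.20 0.17 1472 -0.061 | 
-0.18 0.1 1607 -0.065 | -0.18 0.125 1395 -0.065 | -0.18 0.17 1042 -0.066 | 
-0.16 0.1 792 -0.071 | -0.16 0.125 310 -0.071 | -0.16 0.17 233 -0.071 | 
-0.14 0.1 603 -0.109 | -0.14 0.125 333 -0.112 | -0.14 0.17 201 -0.143 | 
-0.12 0.1 1367 -0.083 | -0.12 0.125 1357 -0.083 | -0.12 0.17 1255 -0.083 | 
-0.10 0.1 1568 -0.083 | -0.10 0.125 1564 -0.083 | -0.10 0.17 1481 -0.084 | 
-0.08 0.1 1479 -0.087 | -0.08 0.125 1457 -0.087 | -0.08 0.17 1291 -0.088 | 
-0.06 0.1 947 -0.092 | -0.06 0.125 907 -0.092 | -0.06 0.17 554 -0.093 | 
-0.04 0.1 46 -0.117 | -0.04 0.125 35 -0.118 | -0.04 0.17 0 None | 
-0.02 0.1 0 None | -0.02 0.125 0 None | -0.02 0.17 0 None | 
-0.00 0.1 0 None | -0.00 0.125 0 None | -0.00 0.17 0 None | 
0.02 0.1 0 None | 0.02 0.125 0 None | 0.02 0.17 0 None | 
0.04 0.1 0 None | 0.04 0.125 0 None | 0.04 0.17 0 None |
```

View pics/plan.png

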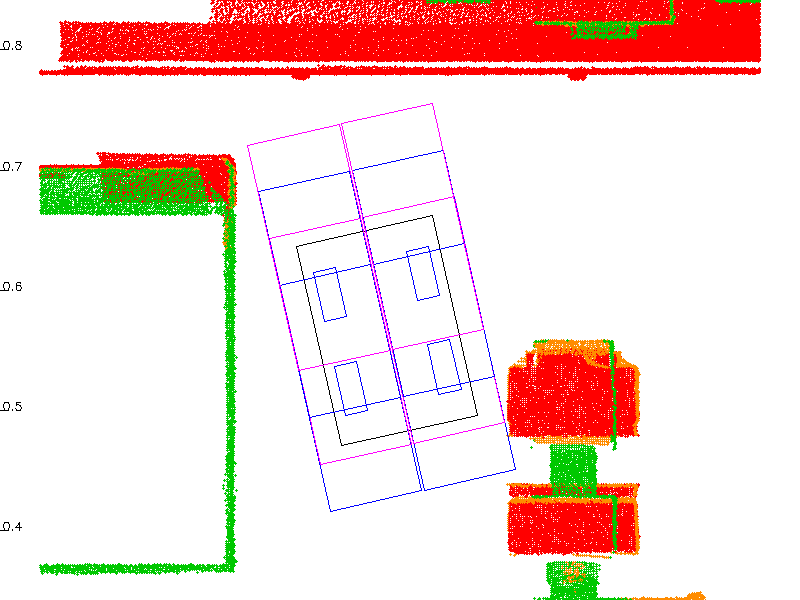

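```bash
python3 -m inch '[0,0,0,9.6,0,0,0,0,0,0,9.6,0,0,0,0,0,0,9.6,0,0,0,0,0,0,9.6,0,0,0,0,0,0,9.6,0,0,0,0,0,0,9.6,0,0,0,0,0,0,9.6,0,0,0,0,0,0,0,0,0,0]'
```

```text
clock: 1.15
tool_pos: [0.2618, 0.6213, 0.4005]
orientation: [165.0, 89.6, -107.1]
force: [-0.7, -0.7, 0.4]
opening: 0.0135
```

```bash
cat > rel.py <<'E'
import sys
from h import *
# usage: rel.py X Y ZTIP YAW  -> shift of tool (tip target; tool assumed vertical) and turn
X,Y,Z,yaw=map(float,sys.argv[1:5])
o=ctrl.get_obs();M=R.from_euler('xyz',o['orientation'],degrees=True).as_matrix();p=np.array(o['tool_pos'])
tip=p+M[:,0]*.178
a=np.radians(yaw);x=np.array([0,0,-1.]);y=np.array([np.cos(a),np.sin(a),0]);T=np.stack([x,y,np.cross(x,y)],1)
print('clock',o['clock'],'tip',tip.round(4),'F',np.round(o['force'],1),'open',round(o['opening'],4))
print('yaw',np.degrees(np.arctan2(M[1,1],M[0,1])).round(2),'tilt',M[:,0].round(3),'shift',(M.T@(np.array([X,Y,Z+.178])-x*0-p)).round(4),'turn',R.from_matrix(M.T@T).as_rotvec(degrees=True).round(2))
E
python3 -m inch '[0,-0.023,-0.0475,0,0,0,0,0,-0.023,-0.0475,0,0,0,0,0,-0.023,-0.0475,0,0,0,0,0,-0.023,-0.0475,0,0,0,0,0,-0.023,-0.0475,0,0,0,0,0,-0.023,-0.0475,0,0,0,0,0,-0.023,-0.0475,0,0,0,0,0,-0.023,-0.0475,0,0,0,0,0,-0.023,-0.0475,0,0,0,0,0,-0.023,-0.0475,0,0,0,0,0,-0.023,-0.0475,0,0,0,0,0,-0.02,-0.04,0,0,0,0,0,0,0,0,0,0,0]'; python3 rel.py .518 .041 .1 180
```

```text
clock: 2.78
tool_pos: [0.5345, 0.0381, 0.4039]
orientation: [-179.0, 89.6, -87.5]
force: [0.4, -0.4, -0.4]
opening: 0.0003
clock 2.775 tip [0.5346 0.0368 0.2259] F [ 0.4 -0.4 -0.4] open 0.0003
yaw -178.52 tilt [ 0.    -0.007 -1.   ] shift [0.1259 0.0165 0.0042] turn [ 1.48 -0.41  0.01]
```

```bash
python3 -m inch '[0.04,0.016,0.004,1.4,-0.4,0,0,0.04,0,0,0,0,0,0,0.04,0,0,0,0,0,0,0,0,0,0,0,0,0]'; python3 rel.py .518 .041 .065 180; python3 - <<'E'
from h import *
s=ctrl.snapshot('wrist');save('wrist1',s['color'])
s=ctrl.snapshot('side');save('side1',cv2.resize(s['color'][60:280,130:400],None,fx=2.9,fy=2.7))
E
```

```text
clock: 3.28
tool_pos: [0.5177, 0.0422, 0.2821]
orientation: [-65.1, 89.8, 25.7]
force: [0.2, -0.1, 0.3]
opening: 0.0003
clock 3.275 tip [0.5182 0.0424 0.1041] F [ 0.2 -0.1  0.3] open 0.0003
yaw -179.23 tilt [ 0.003  0.001 -1.   ] shift [ 0.0391 -0.0002 -0.0013] turn [0.77 0.07 0.15]
```

View pics/wrist1.png

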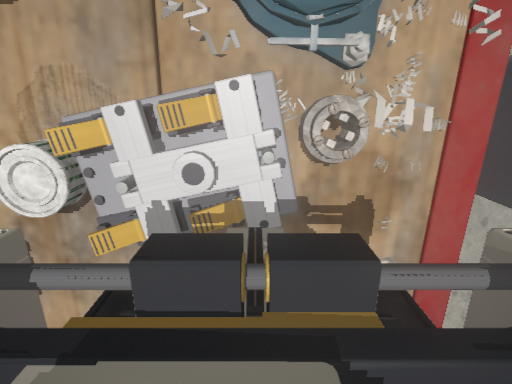

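View pics/side1.png

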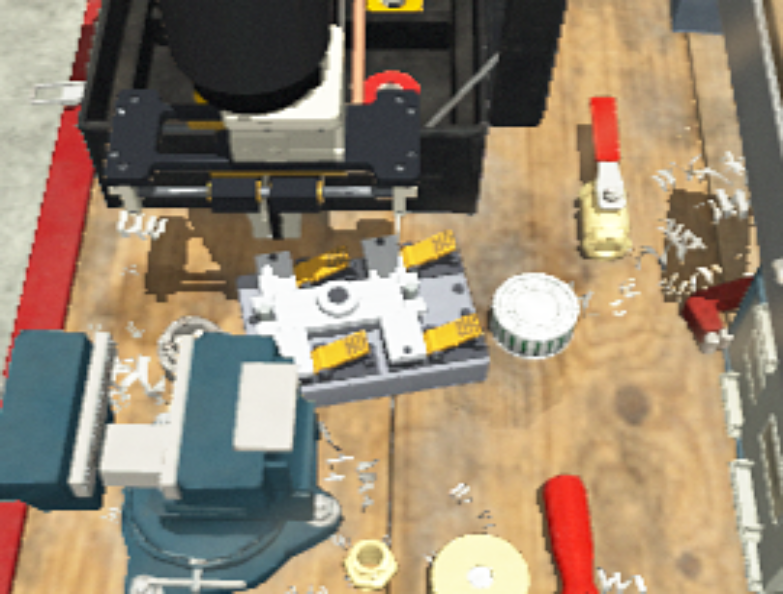

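```bash
python3 -m inch '[0.02,0,-0.001,0.7,0,0,0,0.018,0,0,0,0,0,0,0,0,0,0,0,0,0]'; python3 rel.py .518 .041 .058 180; for i in 1; do python3 -m inch '[0.002,0,0,0,0,0,0]'; python3 -m inch '[0.001,0,0,0,0,0,0]'; python3 -m inch '[0.001,0,0,0,0,0,0]'; python3 -m inch '[0.001,0,0,0,0,0,0]'; done; python3 rel.py .518 .041 .058 180
```

```text
clock: 3.75
tool_pos: [0.5226, 0.0437, 0.2534]
orientation: [-70.8, 88.9, 19.5]
force: [0.3, 0.2, -0.9]
opening: 0.0006
clock 3.75 tip [0.5259 0.0448 0.0754] F [ 0.3  0.2 -0.9] open 0.0006
yaw -179.66 tilt [ 0.019  0.007 -1.   ] shift [ 0.0173  0.0049 -0.0027] turn [0.34 0.38 1.08]
clock: 3.88
tool_pos: [0.5234, 0.0441, 0.2533]
orientation: [-71.0, 88.7, 19.4]
force: [0.5, -0.3, 0.8]
opening: 0.0005
clock: 4.0
tool_pos: [0.5238, 0.0443, 0.2534]
orientation: [-70.9, 88.6, 19.6]
force: [-0.0, -0.1, -0.3]
opening: 0.0007
clock: 4.12
tool_pos: [0.524, 0.0444, 0.2531]
orientation: [-70.8, 88.5, 19.7]
force: [-0.7, 0.0, 0.7]
opening: 0.0004
clock: 4.25
tool_pos: [0.5241, 0.0445, 0.2524]
orientation: [-70.6, 88.5, 19.8]
force: [0.4, 1.0, -0.8]
opening: 0.0001
clock 4.25 tip [0.5286 0.0461 0.0745] F [ 0.4  1.  -0.8] open 0.0001
yaw -179.57 tilt [ 0.025  0.009 -1.   ] shift [ 0.0162  0.0065 -0.0036] turn [0.44 0.51 1.43]
```

```bash
python3 -m inch '[0.006,0.008,-0.005,0.4,0.5,1.8,0,0,0,0,0,0,0,0]'; python3 rel.py .518 .041 .058 180;  python3 -m inch '[0.004,0.002,0,0,0,0.3,0]'; python3 rel.py .518 .041 .058 180
```

```text
clock: 4.5
tool_pos: [0.5155, 0.039, 0.2455]
orientation: [94.1, 89.5, -175.9]
force: [-0.1, 0.2, -0.6]
opening: 0.0004
clock 4.5 tip [0.5138 0.0388 0.0675] F [-0.1  0.2 -0.6] open 0.0004
yaw 180.0 tilt [-0.01  -0.001 -1.   ] shift [ 0.0095 -0.0026  0.002 ] turn [ 0.   -0.04 -0.55]
clock: 4.62
tool_pos: [0.5135, 0.0389, 0.2415]
orientation: [92.5, 89.2, -177.5]
force: [0.2, 0.5, 0.2]
opening: 0.0007
clock 4.625 tip [0.5109 0.0388 0.0635] F [0.2 0.5 0.2] open 0.0007
yaw -180.0 tilt [-0.015 -0.001 -1.   ] shift [ 0.0054 -0.0046  0.0021] turn [ 0.   -0.04 -0.84]
```

```bash
python3 -m inch '[0.002,-0.0045,0.002,0,0,-0.8,0]';python3 rel.py .518 .041 .058 180; python3 -m inch '[0.002,0,0,0,0,0,0]'; python3 rel.py .518 .041 .058 180; python3 -m inch '[0.002,0,0,0,0,0,0]'; python3 rel.py .518 .041 .058 180
```

```text
clock: 4.75
tool_pos: [0.5179, 0.0409, 0.239]
orientation: [138.4, 89.9, -131.6]
force: [1.0, 1.0, -0.4]
opening: 0.0007
clock 4.75 tip [0.5178 0.0408 0.061 ] F [ 1.   1.  -0.4] open 0.0007
yaw 179.98 tilt [-0.001 -0.001 -1.   ] shift [ 0.003  -0.0001  0.0001] turn [-0.02 -0.04 -0.04]
clock: 4.88
tool_pos: [0.5182, 0.0411, 0.2369]
orientation: [178.7, 90.0, -91.3]
force: [0.5, 0.9, -0.1]
opening: 0.0009
clock 4.875 tip [0.5182 0.0409 0.0589] F [ 0.5  0.9 -0.1] open 0.0009
yaw -180.0 tilt [-0.    -0.001 -1.   ] shift [ 0.0009  0.0002 -0.0001] turn [ 0.   -0.05 -0.  ]
clock: 5.0
tool_pos: [0.5183, 0.0412, 0.236]
orientation: [178.1, 89.9, -91.9]
force: [-13.8, 3.0, 33.6]
opening: 0.0003
clock 5.0 tip [0.5183 0.041  0.058 ] F [-13.8   3.   33.6] open 0.0003
yaw -179.95 tilt [-0.    -0.001 -1.   ] shift [ 0.      0.0003 -0.0002] turn [ 0.05 -0.08 -0.  ]
```

```bash
python3 -m inch '[-0.03,0,0,0,0,0,0,-0.004,-0.03,0.006,0,0,0,0,0,-0.03,0.006,0,0,0,0,0,-0.018,0.006,0,0,0,0,0,0,0,0,0,0,0]'; python3 rel.py .5962 .0586 .064 180
```

```text
clock: 5.62
tool_pos: [0.5983, 0.0601, 0.2714]
orientation: [-134.1, 89.9, -44.0]
force: [-0.2, 0.2, -0.7]
opening: 0.0005
clock 5.625 tip [0.5985 0.0599 0.0934] F [-0.2  0.2 -0.7] open 0.0005
yaw -179.9 tilt [ 0.001 -0.001 -1.   ] shift [ 0.0294  0.0021 -0.0015] turn [ 0.1  -0.05  0.06]
```

```bash
python3 -m inch '[0.015,0.002,-0.0015,0,0,0,0,0.0135,0,0,0,0,0,0]'; python3 rel.py .5962 .0586 .06 180
```

```text
clock: 5.88
tool_pos: [0.5951, 0.0581, 0.2417]
orientation: [-108.9, 89.9, -18.8]
force: [0.5, 0.3, 0.2]
opening: 0.0003
clock 5.875 tip [0.5953 0.0581 0.0637] F [0.5 0.3 0.2] open 0.0003
yaw -179.92 tilt [ 0.001 -0.    -1.   ] shift [ 0.0037 -0.0011  0.0005] turn [ 0.08 -0.03  0.07]
```

```bash
python3 -m inch '[0.003,-0.001,0.0005,0,0,0,0]';python3 rel.py .5962 .0586 .06 180; python3 -m inch '[0.002,0,0,0,0,0,0]'; python3 rel.py .5962 .0586 .058 180; python3 -m inch '[0.0015,0,0,0,0,0,0]'; python3 rel.py .5962 .0586 .058 180
```

```text
clock: 6.0
tool_pos: [0.5951, 0.0583, 0.2371]
orientation: [137.1, 89.9, -132.9]
force: [-0.7, -0.0, 0.5]
opening: 0.0004
clock 6.0 tip [0.5949 0.0581 0.0591] F [-0.7 -0.   0.5] open 0.0004
yaw -179.93 tilt [-0.001 -0.001 -1.   ] shift [-0.0009 -0.0011  0.0003] turn [ 0.07 -0.07 -0.07]
clock: 6.12
tool_pos: [0.5952, 0.0584, 0.235]
orientation: [149.5, 89.9, -120.5]
force: [1.0, 0.9, 3.9]
opening: 0.0003
clock 6.125 tip [0.5951 0.0582 0.057 ] F [1.  0.9 3.9] open 0.0003
yaw -179.91 tilt [-0.001 -0.001 -1.   ] shift [-0.001  -0.001   0.0002] turn [ 0.09 -0.07 -0.04]
clock: 6.25
tool_pos: [0.5953, 0.0586, 0.2339]
orientation: [171.6, 89.9, -98.2]
force: [-1.5, 1.0, 5.3]
opening: 0.0006
clock 6.25 tip [0.5953 0.0584 0.0559] F [-1.5  1.   5.3] open 0.0006
yaw -179.9 tilt [-0.    -0.001 -1.   ] shift [-0.0021 -0.0009  0.    ] turn [ 0.1  -0.06 -0.01]
```

```bash
python3 -m inch '[0.0015,0,0,0,0,0,0]'; python3 -m inch '[0.001,0,0,0,0,0,0]';python3 rel.py .5962 .0586 .058 180; python3 -m inch '[0.001,0,0,0,0,0,0]'; python3 rel.py .5962 .0586 .058 180
```

```text
clock: 6.38
tool_pos: [0.5953, 0.0587, 0.233]
orientation: [-154.7, 89.9, -64.6]
force: [-2.4, 1.3, 8.0]
opening: 0.0
clock: 6.5
tool_pos: [0.5953, 0.0587, 0.2329]
orientation: [-137.0, 89.9, -46.9]
force: [-4.8, 0.5, 9.3]
opening: 0.0005
clock 6.5 tip [0.5954 0.0586 0.0549] F [-4.8  0.5  9.3] open 0.0005
yaw -179.87 tilt [ 0.001 -0.001 -1.   ] shift [-0.0031 -0.0009 -0.0001] turn [ 0.13 -0.05  0.05]
clock: 6.62
tool_pos: [0.5952, 0.0587, 0.2328]
orientation: [-124.6, 89.9, -34.5]
force: [-3.3, 1.4, 8.5]
opening: 0.0006
clock 6.625 tip [0.5954 0.0585 0.0548] F [-3.3  1.4  8.5] open 0.0006
yaw -179.86 tilt [ 0.001 -0.001 -1.   ] shift [-0.0031 -0.001  -0.0001] turn [ 0.14 -0.05  0.07]
```

```bash
python3 -m inch '[-0.03,0,0,0,0,0,0,-0.004,-0.022,0.005,0,0,0,0,0,-0.02,0.005,0,0,0,0,0,0,0,0,0,0,0]'; python3 rel.py .638 .068 .07 180
```

```text
clock: 7.12
tool_pos: [0.6376, 0.0687, 0.2685]
orientation: [-103.6, 89.9, -13.4]
force: [-1.5, -0.2, -1.2]
opening: 0.0007
clock 7.125 tip [0.6379 0.0686 0.0905] F [-1.5 -0.2 -1.2] open 0.0007
yaw -179.87 tilt [ 0.002 -0.    -1.   ] shift [ 0.0205 -0.0004 -0.0007] turn [ 0.13 -0.03  0.11]
```

```bash
python3 -m inch '[0.02,0,-0.0005,0,0,0,0]'; python3 rel.py .638 .068 .05 180;  python3 -m inch '[0.006,0,0,0,0,0,0]'; python3 rel.py .638 .068 .05 180; python3 -m inch '[0.005,0,0,0,0,0,0]'; python3 rel.py .638 .068 .05 180
```

```text
clock: 7.25
tool_pos: [0.6378, 0.0682, 0.2496]
orientation: [-84.2, 89.7, 5.9]
force: [-0.3, -0.5, -1.5]
opening: 0.0005
clock 7.25 tip [0.6386 0.0682 0.0716] F [-0.3 -0.5 -1.5] open 0.0005
yaw -179.87 tilt [ 0.004  0.    -1.   ] shift [ 0.0216 -0.0001 -0.0002] turn [0.13 0.03 0.25]
clock: 7.38
tool_pos: [0.6367, 0.0678, 0.2422]
orientation: [-96.1, 89.9, -6.0]
force: [-0.1, -1.0, -0.6]
opening: 0.0006
clock 7.375 tip [0.6371 0.0677 0.0642] F [-0.1 -1.  -0.6] open 0.0006
yaw -179.9 tilt [ 0.002 -0.    -1.   ] shift [ 0.0142 -0.0012  0.0002] turn [ 0.1  -0.01  0.11]
clock: 7.5
tool_pos: [0.6372, 0.0679, 0.2379]
orientation: [-89.5, 89.8, 0.7]
force: [3.5, 0.6, 5.3]
opening: 0.0005
clock 7.5 tip [0.6379 0.0679 0.0599] F [3.5 0.6 5.3] open 0.0005
yaw -179.87 tilt [ 0.004  0.    -1.   ] shift [ 0.0099 -0.0008  0.0001] turn [0.13 0.   0.23]
```

```bash
python3 -m inch '[0.005,-0.0005,0,0,0,0,0]'; python3 rel.py .638 .068 .048 180;  python3 -m inch '[0.004,0,0,0,0,0,0]'; python3 rel.py .638 .068 .048 180; python3 -m inch '[0.003,0,0,0,0,0,0]'; python3 rel.py .638 .068 .048 180
```

```text
clock: 7.62
tool_pos: [0.6383, 0.0681, 0.2339]
orientation: [-84.6, 89.6, 5.6]
force: [1.6, 0.3, 4.1]
opening: 0.0002
clock 7.625 tip [0.6395 0.0682 0.0559] F [1.6 0.3 4.1] open 0.0002
yaw -179.85 tilt [ 0.007  0.001 -1.   ] shift [ 0.0079  0.0003 -0.0001] turn [0.15 0.04 0.37]
clock: 7.75
tool_pos: [0.6388, 0.0682, 0.2305]
orientation: [-82.5, 89.5, 7.7]
force: [2.0, 0.0, 3.4]
opening: 0.0005
clock 7.75 tip [0.6403 0.0684 0.0525] F [2.  0.  3.4] open 0.0005
yaw -179.82 tilt [ 0.008  0.001 -1.   ] shift [ 0.0045  0.0009 -0.0002] turn [0.18 0.06 0.49]
clock: 7.88
tool_pos: [0.6392, 0.0683, 0.2278]
orientation: [-82.1, 89.4, 8.1]
force: [2.1, 0.1, 2.9]
opening: 0.0006
clock 7.875 tip [0.6409 0.0685 0.0498] F [2.1 0.1 2.9] open 0.0006
yaw -179.82 tilt [ 0.01   0.001 -1.   ] shift [ 0.0018  0.0012 -0.0003] turn [0.18 0.08 0.55]
```

```bash
python3 -m inch '[0.002,0.001,0,0,0,0.4,0]'; python3 rel.py .638 .068 .048 180;  python3 -m inch '[0.0025,0,0,0,0,0,0]'; python3 rel.py .638 .068 .048 180; python3 -m inch '[0.002,0,0,0,0,0,0]'; python3 rel.py .638 .068 .048 180
```

```text
clock: 8.0
tool_pos: [0.6385, 0.0684, 0.226]
orientation: [-66.3, 89.8, 23.9]
force: [5.9, -0.8, 9.1]
opening: 0.0004
clock 8.0 tip [0.6392 0.0686 0.048 ] F [ 5.9 -0.8  9.1] open 0.0004
yaw -179.8 tilt [ 0.004  0.002 -1.   ] shift [ 0.      0.0005 -0.0004] turn [0.2  0.09 0.2 ]
clock: 8.12
tool_pos: [0.6387, 0.0684, 0.2257]
orientation: [-76.2, 89.8, 14.0]
force: [-10.1, 1.2, 33.3]
opening: 0.0002
clock 8.125 tip [0.6394 0.0686 0.0477] F [-10.1   1.2  33.3] open 0.0002
yaw -179.75 tilt [ 0.004  0.001 -1.   ] shift [-0.0003  0.0007 -0.0004] turn [0.25 0.06 0.23]
clock: 8.25
tool_pos: [0.6386, 0.0684, 0.2258]
orientation: [-80.4, 89.7, 9.8]
force: [-6.8, 2.0, 20.1]
opening: 0.0003
clock 8.25 tip [0.6393 0.0685 0.0478] F [-6.8  2.  20.1] open 0.0003
yaw -179.71 tilt [ 0.004  0.001 -1.   ] shift [-0.0002  0.0006 -0.0004] turn [0.29 0.04 0.25]
```

The tongue is at its stop. I'll lift and retest corner 3.

```bash
python3 -m inch '[-0.03,0,0,0,0,0,0,-0.01,0.022,-0.005,0,0,0,0,0,0.02,-0.005,0,0,0,0,0,0,0,0,0,0,0]'; python3 rel.py .596 .0586 .062 180
```

```text
clock: 8.75
tool_pos: [0.5918, 0.0571, 0.2638]
orientation: [97.8, 89.6, -172.0]
force: [-0.1, 0.6, -0.1]
opening: 0.0001
clock 8.75 tip [0.5906 0.0569 0.0858] F [-0.1  0.6 -0.1] open 0.0001
yaw -179.82 tilt [-0.007 -0.001 -1.   ] shift [ 0.0238 -0.0043  0.0015] turn [ 0.18 -0.06 -0.41]
```

```bash
python3 -m inch '[0.012,-0.004,0.0015,0,0,-0.4,0,0.009,0,0,0,0,0,0]'; python3 rel.py .596 .0586 .06 180; python3 -m inch '[0.002,0,0,0,0,0,0]'; python3 rel.py .596 .0586 .058 180
```

```text
clock: 9.0
tool_pos: [0.5963, 0.0588, 0.2412]
orientation: [151.2, 89.9, -118.7]
force: [-0.8, 0.5, -1.6]
opening: 0.0005
clock 9.0 tip [0.5962 0.0587 0.0632] F [-0.8  0.5 -1.6] open 0.0005
yaw -179.83 tilt [-0.001 -0.001 -1.   ] shift [ 0.0032  0.0003 -0.0002] turn [ 0.17 -0.06 -0.03]
clock: 9.12
tool_pos: [0.5963, 0.0588, 0.2375]
orientation: [122.5, 89.8, -147.4]
force: [0.5, 0.6, 0.3]
opening: 0.0005
clock 9.125 tip [0.5958 0.0585 0.0595] F [0.5 0.6 0.3] open 0.0005
yaw -179.85 tilt [-0.003 -0.002 -1.   ] shift [ 0.0015  0.0003 -0.0002] turn [ 0.15 -0.11 -0.17]
```

```bash
python3 -m inch '[0.0015,0,0,0,0,0,0]'; python3 -m inch '[0.0015,0,0,0,0,0,0]'; python3 rel.py .596 .0586 .058 180
```

```text
clock: 9.25
tool_pos: [0.5966, 0.0589, 0.2358]
orientation: [124.1, 89.8, -145.7]
force: [-5.8, 3.6, 16.0]
opening: 0.0005
clock: 9.38
tool_pos: [0.5966, 0.0591, 0.2354]
orientation: [127.0, 89.7, -142.8]
force: [-8.4, 2.9, 17.9]
opening: 0.0003
clock 9.375 tip [0.5959 0.0585 0.0574] F [-8.4  2.9 17.9] open 0.0003
yaw -179.79 tilt [-0.004 -0.003 -1.   ] shift [-0.0006  0.0006 -0.0005] turn [ 0.21 -0.17 -0.22]
```

Firm now at z = 57.4 mm with 18 N. I'll lift clear and look.

```bash
python3 -m inch '[-0.04,0,0,0,0,0,0,-0.05,0,0,0,0,0,0,-0.05,0.03,0.0,0,0,0,0,-0.02,0.05,0,0,0,0,0,0,0.05,0,0,0,0,0,0,0.03,0,0,0,0,0,0,0,0,0,0,0,0]'; python3 - <<'E'
from h import *
import pickle
s=ctrl.snapshot('side');save('side2',cv2.resize(s['color'][130:230,180:340],None,fx=5,fy=5,interpolation=cv2.INTER_CUBIC))
a=pts(s);b=pts(pickle.load(open('side.pkl','rb')))
t=ctrl.snapshot('top');save('top2',t['color'])
for n,x,y in[('tab1',.5601,.0505),('tab2',.5777,-.0276),('tab3',.6382,.0681),('tab4',.6558,-.0100)]:
    f=lambda P:np.median(P[(np.hypot(P[...,0]-x,P[...,1]-y)<.006)][:,2]).round(4)
    print(n,f(b),f(a))
E
```

```text
clock: 10.25
tool_pos: [0.4343, 0.0589, 0.4017]
orientation: [122.2, 89.8, -147.6]
force: [0.4, -0.2, -0.0]
opening: 0.0002
tab1 0.0587 0.0595
tab2 0.0601 0.06
tab3 0.0594 0.0501
tab4 0.0608 0.0605
```

View pics/side2.png

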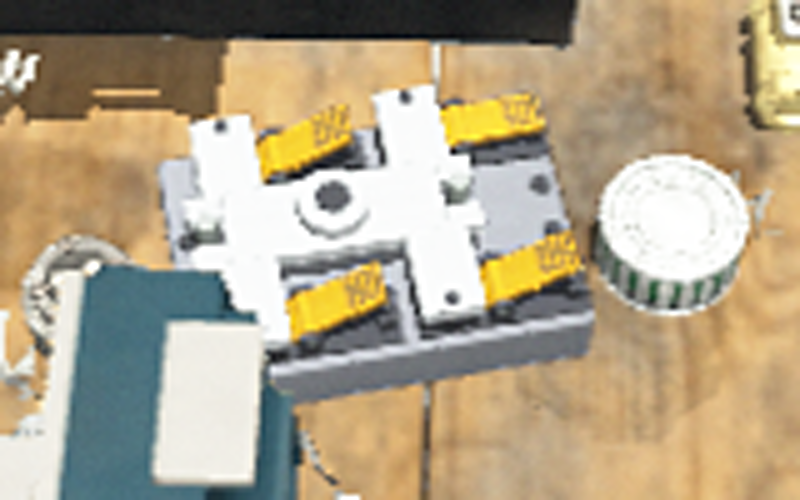

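View pics/top2.png

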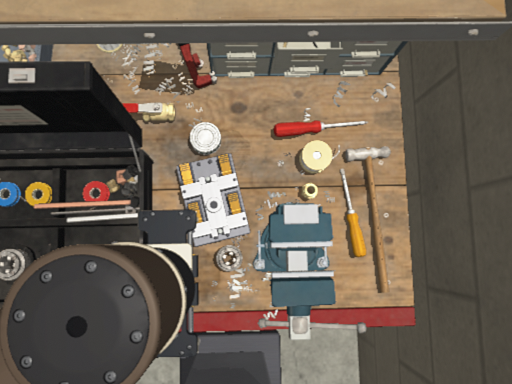

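The side view shows the back-left tongue (about 495,120 in the crop) lying flat and the other three raised. In the top view the tin, die head and nipple are where they were.

```bash
python3 -c "
from plant import ctrl
print(ctrl.close_job())"
```

```text
the job is handed in; nothing more can be done
None
```

The rocking corner is corner 3 (back left). I pressed its brass tongue flat and handed the job in at about 10.3 s, with the arm clear of everything.

- **Finding the corner:** Corner 1 did not dip, taking 34 N at 58 mm above the bench. Corner 3 dipped from about 58 to 54.8 mm at 4–9 N, so it was the one that rocks. I stopped there and did not press corners 2 and 4.
- **Pressing the tongue:** The corner 3 tongue went down at about 3–5 N and reached its stop at 47.8 mm, where the force rose to 33 N.
- **Retest:** Corner 3 then took 18 N at 57.4 mm, so it no longer dips.
- **Last camera check:** The corner 3 tongue now reads about 50 mm, down from 59 mm. That is 2 mm above the nominal flat height, within the calibration error. The other three tongues read 59.5–60.5 mm, so they are still raised. The tin, die head and nipple look unmoved in the pictures; I did not measure their positions.

No check failed. On the first descent to corner 1, small steps let the tool drift about 10 mm sideways while still above the plate, touching nothing. I corrected that before pressing.

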